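# Restack the boards of an injector tester and hold its lid at 60 degrees

## Robot

A 6-joint arm with a two-finger parallel gripper is mounted at the origin on the work surface. World frame = base frame: x ahead of the robot, y to its left, z up, the work surface at z = 0. Lengths are in mm, angles in degrees, forces in N, time in s.
With the tool pointing down it reaches from about 350 to 850 mm from the base axis. Payload 8.1 kg.
Tool frame: the origin (TCP) lies between the finger pads; the fingertips stand 17 mm ahead of it and the grasp point (between the pads) lies 2 mm behind it; z points along the fingers, y is the line along which they close (so a half turn about z gives the same grasp; the last joint's range is limited). The gripper opens to 85 mm and grips with 20 to 120 N. Pads are 22 mm wide; open, the fingers measure 114 mm over their backs; the gripper's body (76 mm by 85 mm) begins 54 mm behind the grasp point. The pads swing forward as they close: fully open they stand 13 mm farther back than shut.
Start: joints at [-78.232, 7.471, 85.268, -0, 87.261, -4.893], TCP at [172.051, -574.808, 248.292] pointing down, gripper open.
Joint ranges: [-169.43, 169.43], [-51.17, 129.36], [1.28, 143.12], [-76.62, 256.62], [0, 156.53], [-152.29, 152.29]. Speed limits (degrees/s): [136.94, 136.94, 159.86, 180, 180, 180].

## Interface

Orientations are given as [roll, pitch, yaw] about the fixed x, y, z axes, in that order (R = Rz(yaw) Ry(pitch) Rx(roll)).
In Python, from bench import sense, snapshot, hand_in, trace, place_of gives the robot as it stands.
- The arm moves only by the shell command python3 -m handwheel 'ROWS' [FORCE]. ROWS is JSON, a list of rows, each a list of 7 numbers: the opening, from -1 (shut) to 1 (fully open), then the shift along the tool's x, y, z in cm, then the turn, a rotation vector about the tool's x, y, z in rad. A call has 1 to 12 rows; each row shifts and turns the commanded pose from where the row before left it, along the tool's axes as they then stand; what a row does not reach is not made up. A row lasts 1/12 s, in which the tool goes at most 41.7 mm and 7.16 degrees, less where a joint would pass 70% of its speed; a pose out of reach is approached as far as the arm can. A call with a gripper value outside its range is refused whole. The fingers move at their own pace and stop on an object; FORCE is the grip in N (left out, the last holds). Time passes only in rows, so rows that do not move let the fingers close. It gives the time, the measured TCP pose, the force, the opening and the grip force at its end, in the units of the state.
- sense(): the state, without advancing time (a new reading comes with each control period).
- snapshot(name): name is "side" or "top"; returns a dict with "image" (480x640x3 uint8, red, green, blue), "intrinsics" (3x3 intrinsics, pixels), "R" (3x3) and "t" (3): a world point X has camera coordinates R X + t. Camera axes: x right, y down, z forward; pixel columns grow to the right and rows downward; lengths in mm; the calibration is good to about 2 mm. A picture is of the moment at which its call begins. There is no depth.
- hand_in(): hands the job in; it is judged then, once.
Trained networks look in a picture, given as the dict that the camera call returned (one of the last four; its "shot" number tells which), for a name from the list of things; names that differ only in an ending like _2 or _b are one class to them, and where a whole thing is asked for, a point or a joint stands for the part that bears it (a point fixed in the world has none). Each returns a list of dicts, best first, with "conf" (0 to 1); they miss things now and then, are a little off and sometimes report something else, mostly with a low value. They report only what shows in the picture. A call takes as long as a camera call. They do not tell look-alikes from the thing itself.
- trace(picture, query): "pixels" (480x640 bool, what is visible of it).
- place_of(picture, query): "location" ([x, y, z] in mm, in world coordinates, good to about 4 mm: a listed point, or the origin of a listed thing).
The state is a dict: "time": time; "joint_pos": joint angles; "qd": joint speeds; "joint_efforts": joint torques, N m; "tool_pos": TCP position; "tcp_rot": TCP orientation; "ft_force": force on the tool from outside, world axes, zero at the start; "wrist_torque": the same for the moment, N m; "finger_gap": finger opening in mm; "grip_force": force on a finger pad.
Only numpy, scipy, OpenCV 4.12 (cv2) and the standard library are available. Lean on these libraries where they do the work, as an engineer would, in place of code of your own. Each camera call takes 0.05 s, during which the arm holds its last target. There are 200 camera calls.

## Task

Rebuild the stack inside the open red injector tester: lay the orange insulating sheet flat on the lower board's white spacers, between the four white corner guides, then set the green driver board, components up, on top of it between the same guides; lower both in, do not drop them. Then swing the tester's lid over from where it leans to 60 degrees open (0 is shut) and finish the program still holding it there in the gripper, so that I can plug in its short display lead. Never let the lid fall, and leave the injectors, couplings, screw dish and screwdriver where they are.

Things in the scene. Friction and masses are not known exactly. Their poses are not given: they have to be found in the camera images.
- nest (a point): Centre of the place for the stack, at the top of the four white spacers (24 mm above the bench). Axes as the tester's: y is the stack's long direction, x points to the hinge side, z up. Four white L-shaped corner guides rise to 36 mm above this point, the top 10 mm flared outwards, and leave 5 mm of play on every side of the sheet and board (room 170 mm along y, 74 mm along x).
- sheet_center (a point): Centre of the insulating sheet: flat, rigid, orange, 160 x 64 x 5 mm, about 90 g; x along its 160 mm, y along its 64 mm, z up. It starts on a fixed grey foam block (130 x 38 x 22 mm) and overhangs it by about 13 mm on the long sides, so it can be taken across its 64 mm. Either end may go either way.
- board_center (a point): Centre of the green driver board's plate, 160 x 64 x 6 mm, about 170 g; x along the 160 mm, y along the 64 mm, z up. It stands on four white feet 10 mm high, so this point is 13 mm above what they stand on. Components rise to 21 mm above this point and keep 10 mm from the long edges; take it by these edges, across the 64 mm. Either end may go either way.
- lid_hinge (a point): Middle of the lid's hinge line, on the rear top edge of the tester's box, 55 mm above the bench. The hinge line is level, along the tester's y axis.
- lid_handle (a point): Middle of the lid's black handle bar: round, 12 mm thick, 120 mm long, parallel to the hinge line, 240 mm from it. The bar stands 40 mm out from the lid's free edge (34 mm free gap). It turns with the lid.
- lid (a joint): Lid angle in rad: 0 shut, growing as it opens; it leans on its stop at 2.0 (115 degrees). Red shell 300 x 200 x 26 mm, about 0.6 kg, free-running hinge: below about 80 degrees it falls shut if let go, above that back on its stop. At angle a the handle bar lies 240 cos a - 12 sin a mm level from the hinge line towards the tester's -x and 240 sin a + 12 cos a mm above it.
- injector_a: Bystander: steel diesel injector lying on the bench, about 190 mm long.
- injector_b: Bystander: a second such injector.
- coupling_a: Bystander: turned steel coupling standing on its flange, 60 mm across, 55 mm high.
- coupling_b: Bystander: a second such coupling.
- screw_dish: Bystander: shallow steel dish, 90 mm across.
- screwdriver: Bystander: screwdriver with a yellow handle, 190 mm long.
- tester: Red steel box fixed to the bench, 200 mm (x) by 300 mm (y), walls 55 mm high and 4 mm thick; origin at the centre of its underside, x points level to the hinge side, z up. The nest lies in it at x = -20 mm. At the nest's mid-length the fingers find open space within 70 mm either side of its centre line, down to the lower board, 14 mm below the spacer tops.
Not all that is in view belongs to the job. What is meant by the part that bears board_center is not purple, and is the larger of those in its own colour.

How it is judged (in metres and radians):
On the way, in this order (a step that is already met when the one before it is completed fails the run):
1. the sheet lies flat on the spacers between the guides, released (horizontal distance between sheet_center and nest below 0.009 m and z of sheet_center in the frame of nest between -0.0005 and 0.0055 m and angle between sheet_center's own z axis and vertical below 0.05 rad and angle between the x axis of sheet_center and the y axis of nest, either way round below 0.1 rad and contact force between the fingers and sheet below 0.05 N), for 0.2 s.
2. the board stands on the sheet between the guides, components up, released (all of step 1 and horizontal distance between board_center and nest below 0.009 m and z of board_center in the frame of nest between 0.015 and 0.021 m and angle between board_center's own z axis and vertical below 0.05 rad and angle between the x axis of board_center and the y axis of nest, either way round below 0.1 rad and contact force between the fingers and board below 0.05 N and contact force between board and sheet above 0.3 N), for 0.2 s.
At the end, for the whole second after the job is handed in: The lid is held still by the fingers, and by nothing else, at 60 degrees open, give or take 5 degrees; below it the sheet lies flat on the spacers and the board stands on the sheet, components up, both within 9 mm of the nest's centre, 3 mm of their height and about 6 degrees of its long direction (all of step 1 and value of joint lid between 0.96 and 1.134 rad and velocity of joint lid between -0.05 and 0.05 rad/s and contact force between the fingers and lid above 0.3 N and contact force between each of lid, the fingers and board below 0.05 N and contact force between lid and sheet below 0.05 N and horizontal distance between board_center and nest below 0.009 m and z of board_center in the frame of nest between 0.015 and 0.021 m and angle between board_center's own z axis and vertical below 0.05 rad and angle between the x axis of board_center and the y axis of nest, either way round below 0.1 rad and linear speed of each of board, sheet below 0.02 m/s); the arm keeps its last pose, push and grip.
It fails at once if the lid falls: it goes below 35 degrees open (value of joint lid below 0.61 rad).
It fails at once if the sheet or the board is dropped or thrown: faster than 0.5 m/s while not in the fingers ((contact force between the fingers and sheet below 0.05 N and linear speed of sheet above 0.5 m/s) or (contact force between the fingers and board below 0.05 N and linear speed of board above 0.5 m/s)).
It fails at once if an injector, a coupling, the screw dish or the screwdriver is moved by more than 30 mm (distance of any of injector_a, injector_b, coupling_a, coupling_b, screw_dish, screwdriver from where it was at the start of the episode above 0.03 m).
It also fails if it takes over 72 s, if anything falls off the work surface, if the arm or the gripper's body presses on something with over 40 N, if the wrist force passes 120 N, or if a joint passes its speed limit or range.

## Working session

There is one attempt and no reset: what is moved stays moved. The work goes in short steps, Python scripts to look and compute and a shell command to move; the robot and the scene stay as the last step left them, time stands still between calls to the robot, and variables do not carry over. Pictures are saved under pics/ and viewed, at most 10 in all, crops included, and the job is handed in when it is done.

```bash
mkdir -p pics; ls; python3 - <<'E'
from bench import *
import cv2
s=sense(); print(s['tool_pos'],s['tcp_rot'],s['finger_gap'],s['time'])
for n in ['top','side']:
    p=snapshot(n); cv2.imwrite(f'pics/{n}0.png',p['image'][:,:,::-1])
    print(n,p['intrinsics'],p['R'],p['t'])
    for q in ['nest','sheet_center','board_center','lid_hinge','lid_handle','tester','coupling_a','injector_a','screw_dish','screwdriver']:
        print(q,[(d['location'],d['conf']) for d in place_of(p,q)][:4])
E
```

```text
pics
[ 171.96268729 -574.28985946  247.21084241] [-1.79892841e+02 -8.13700984e-03  1.66659140e+01] 85.48252949941734 0.0
top [[563.83174569   0.         316.22724744]
 [  0.         563.83174569 241.04378382]
 [  0.           0.           1.        ]] [[-0.0144155  -0.99968329 -0.02062811]
 [-0.99524983  0.01633196 -0.09597413]
 [ 0.09628063  0.01914661 -0.99517006]] [   5.62958458  520.97328076 1367.98824789]
nest [([539.1, 157.3, 24.9], 0.96)]
sheet_center [([534.1, -339.0, 22.8], 0.61)]
board_center [([511.0, -178.9, 14.7], 0.78), ([433.4, -44.1, 9.2], 0.74), ([274.9, -230.9, 13.6], 0.59)]
lid_hinge [([523.4, 276.3, 49.6], 0.63), ([616.7, 458.9, -0.3], 0.42)]
lid_handle [([502.2, 385.3, 268.3], 0.89)]
tester [([545.3, 179.6, 1.0], 0.93), ([502.6, 381.5, 269.9], 0.6)]
coupling_a [([752.8, -114.0, -1.7], 0.88), ([759.5, -267.7, 2.9], 0.64)]
injector_a [([615.5, 456.7, -2.9], 0.41)]
screw_dish [([420.2, -485.6, -0.9], 0.88), ([761.0, -269.7, 0.0], 0.34), ([536.8, -336.4, 23.2], 0.28)]
screwdriver [([664.4, -455.9, -4.7], 0.91)]
side [[582.22578113   0.         310.13690364]
 [  0.         582.22578113 240.84935865]
 [  0.           0.           1.        ]] [[-0.91266567 -0.4081086  -0.02210749]
 [-0.21841722  0.53274324 -0.81760538]
 [ 0.3454494  -0.74137171 -0.57535442]] [ 491.23873216  182.20626559 1340.50664534]
nest [([547.5, 155.8, 23.4], 0.75)]
sheet_center [([531.3, -343.1, 23.8], 0.74)]
board_center [([427.4, -43.9, 12.0], 0.97), ([275.8, -228.5, 8.8], 0.9), ([502.0, -183.1, 8.7], 0.72)]
lid_hinge [([523.2, 276.4, 56.5], 0.75)]
lid_handle [([500.6, 381.7, 265.6], 0.75)]
tester []
coupling_a [([750.2, -116.2, 1.4], 0.84), ([754.5, -270.6, 2.6], 0.73)]
injector_a [([421.2, 368.2, -1.5], 0.91), ([622.4, 451.1, 1.4], 0.56)]
screw_dish [([750.6, -115.5, 1.8], 0.73), ([421.9, -485.3, 3.8], 0.66)]
screwdriver [([662.8, -458.4, 0.2], 0.6)]
```

View pics/top0.png

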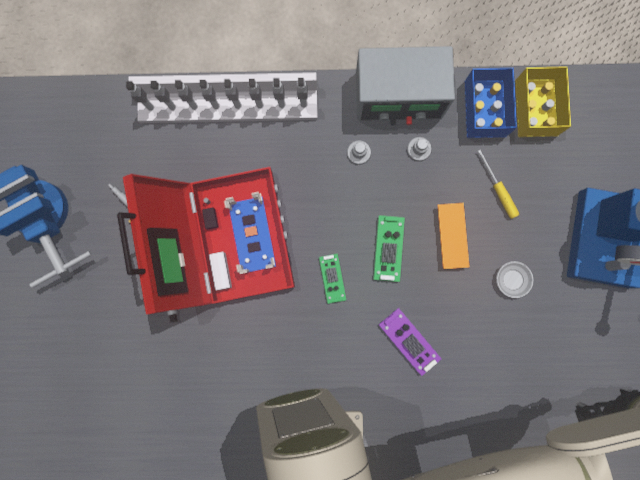

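View pics/side0.png

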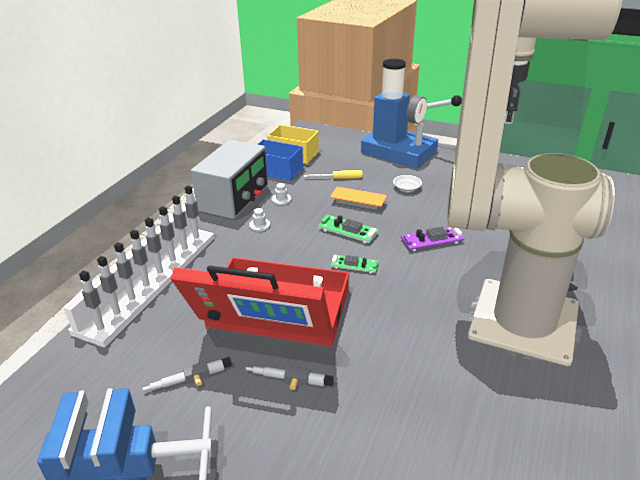

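The possible driver boards in the top view are the large green (389,249), the small green (332,278) and the purple (409,341). The description fits the large green one. The sheet is at (453,236) and the tester nest at (252,234). I'll check this in a close crop and get the yaws.

```bash
cat > h.py <<'E'
import numpy as np, cv2
from bench import *
def ray(p,uv,z):
    uv=np.atleast_2d(np.asarray(uv,float)); K,R,t=[np.array(p[k],float) for k in('intrinsics','R','t')]
    d=np.c_[uv,np.ones(len(uv))]@np.linalg.inv(K).T@R; c=-R.T@t
    return c+d*((z-c[2])/d[:,2])[:,None]
def proj(p,X):
    K,R,t=[np.array(p[k],float) for k in('intrinsics','R','t')]
    x=(np.atleast_2d(X)@R.T+t)@K.T; return x[:,:2]/x[:,2:]
def rect(p,m,z):
    m=m.astype(np.uint8); n,l,st,_=cv2.connectedComponentsWithStats(m)
    m=l==1+np.argmax(st[1:,4]); v,u=np.nonzero(m)
    X=ray(p,np.c_[u,v],z)[:,:2].astype(np.float32)
    (c,wh,a)=cv2.minAreaRect(X)
    if wh[0]<wh[1]: wh=wh[::-1]; a+=90
    return np.round(c,1),np.round(wh,1),round((a+90)%180-90,1)
E
python3 - <<'E'
from h import *
for n in ['top','side']:
    p=snapshot(n); im=p['image']; hsv=cv2.cvtColor(im,cv2.COLOR_RGB2HSV)
    s=max(trace(p,'sheet_center'),key=lambda d:d['conf']); print(n,'sheet',rect(p,s['pixels'],27))
    for d in trace(p,'board_center'): print('board',d['conf'],rect(p,d['pixels'],16))
    if n=='top':
        x=im.copy()
        blue=(hsv[:,:,0]>105)&(hsv[:,:,0]<125)&(hsv[:,:,1]>120); roi=np.zeros_like(blue); roi[180:290,215:285]=1
        print('blue',rect(p,blue&roi,10))
        print('front rim',ray(p,[[272,170],[292,289]],55).round(1))
        a=cv2.resize(x[165:305,185:300],None,fx=4,fy=4,interpolation=cv2.INTER_CUBIC)
        b=cv2.resize(x[200:340,360:440],None,fx=4,fy=4,interpolation=cv2.INTER_CUBIC)
        cv2.imwrite('pics/crop1.png',np.hstack([a,b])[:,:,::-1])
E
```

```text
top sheet (array([ 528.3, -339.3]), array([159.3,  64.4]), 2.4)
board 0.69 (array([428.1, -41.1]), array([116.7,  46.7]), 9.2)
board 0.56 (array([ 500.9, -182.3]), array([159.3,  64.2]), -5.7)
board 0.55 (array([ 271.2, -226.2]), array([161.8,  70. ]), 40.7)
blue (array([541.7, 159.9]), array([176.4,  85.2]), 10.5)
front rim [[694.8 102.9  55. ]
 [403.4  56.8  55. ]]
side sheet (array([ 529.1, -341.1]), array([161.9,  75.9]), 1.5)
board 0.88 (array([ 505.2, -184.4]), array([166. ,  78.3]), -5.9)
board 0.78 (array([ 272.6, -229.2]), array([170.2,  88.4]), 40.5)
board 0.7 (array([427.4, -37.8]), array([116.3,  55.1]), 9.3)
```

View pics/crop1.png

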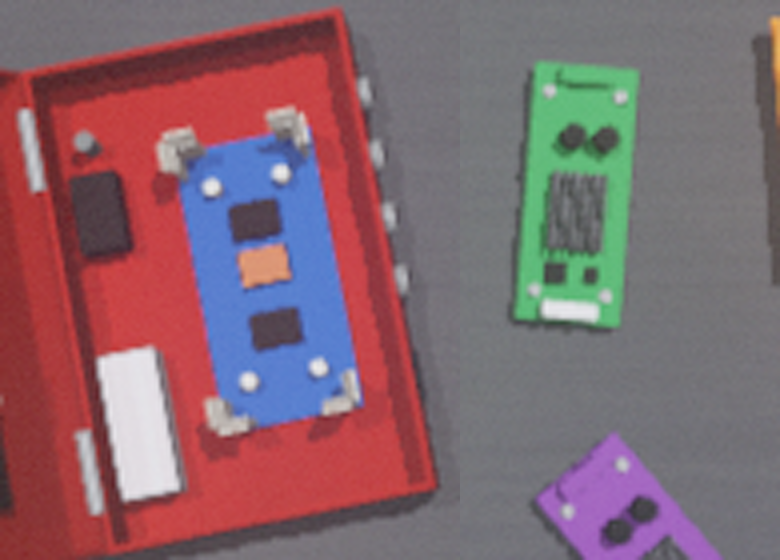

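The crop shows the large green board (389,249 in the top view, white connector at its lower end) and, left of it, the nest with four white spacers and guides. I'll compute the nest pose from the spacers and guides.

```bash
python3 - <<'E'
from h import *
p=snapshot('top')
c=(np.array([[211,187],[281,172],[248,381],[318,367]])+.5)/4-.5+[185,165]
X=ray(p,c,24); print(X.round(1),X.mean(0)); 
d=X[0]+X[1]-X[2]-X[3]; print(np.degrees(np.arctan2(d[1],d[0])))
h=ray(p,[[193,183],[209,301]],55);print(h)
for i in range(2):
  for n in['top','side']:
    q=snapshot(n); print([place_of(q,k)[0]['location'] for k in('nest','sheet_center','lid_hinge','lid_handle')],[d['location'] for d in place_of(q,'board_center')])
E
```

```text
[[598.6 193.1  24. ]
 [607.3 149.4  24. ]
 [477.2 170.3  24. ]
 [485.2 126.9  24. ]] [542.06591843 159.92709867  24.        ]
10.52223341891824
[[666.09487453 297.2631505   55.        ]
 [377.64482514 256.73133257  55.        ]]
[[539.8, 159.6, 26.2], [537.7, -339.0, 24.4], [660.2, -455.4, -0.9], [503.4, 384.3, 271.9]] [[277.4, -230.4, 15.3], [427.5, -43.0, 8.4], [511.5, -178.3, 12.7]]
[[543.4, 157.2, 23.1], [533.1, -345.2, 22.7], [523.4, 277.4, 55.7], [500.7, 384.2, 264.9]] [[501.9, -184.0, 7.5], [426.2, -41.5, 9.1], [276.6, -226.7, 8.6]]
[[540.0, 158.1, 25.8], [537.0, -337.7, 22.9], [524.1, 277.5, 46.0], [502.8, 383.8, 270.2]] [[277.4, -229.6, 17.8], [509.3, -180.0, 13.6], [428.5, -41.0, 6.1]]
[[542.5, 158.7, 25.2], [531.0, -342.2, 21.9], [522.9, 277.3, 57.7], [503.0, 383.7, 267.1]] [[426.3, -41.7, 10.7], [503.2, -187.6, 8.3], [277.7, -227.0, 12.2]]
```

```bash
python3 -m handwheel '[[1,0,0,0,0,0,0.0841],[1,0,0,0,0,0,0.0841],[1,0,0,0,0,0,0.0842]]' 30; python3 -m handwheel '[[1,3.05,-1.84,0,0,0,0],[1,3.05,-1.84,0,0,0,0],[1,3.05,-1.84,0,0,0,0],[1,3.05,-1.84,0,0,0,0],[1,3.05,-1.84,0,0,0,0],[1,3.05,-1.84,0,0,0,0],[1,3.05,-1.84,0,0,0,0],[1,3.05,-1.84,0,0,0,0],[1,3.05,-1.84,0,0,0,0],[1,3.05,-1.84,0,0,0,0],[1,3.05,-1.84,0,0,0,0],[1,3.07,-1.87,0,0,0,0]]'; python3 -m handwheel '[[1,0,0,0,0,0,0],[1,0,0,0,0,0,0]]'; python3 -c "
from bench import *
s=sense();print(s['tool_pos'],s['tcp_rot'],s['ft_force'])"
```

```text
time: 2.9
tool_pos: [172.0, -574.8, 248.3]
tcp_rot: [-180.0, 0.0, 2.0]
ft_force: [0.5, 0.6, 0.8]
finger_gap: 85.1
grip_force: 0.0
time: 3.9
tool_pos: [530.8, -338.6, 248.4]
tcp_rot: [180.0, -0.0, 2.2]
ft_force: [0.1, -0.7, -0.5]
finger_gap: 85.4
grip_force: 0.0
time: 4.07
tool_pos: [530.9, -338.2, 248.0]
tcp_rot: [-180.0, 0.0, 2.4]
ft_force: [-0.1, -0.8, -0.2]
finger_gap: 85.4
grip_force: 0.0
[ 530.87187818 -338.23497647  247.95399837] [-1.79981716e+02  1.75194890e-02  2.39519236e+00] [-0.06963585 -0.77571299 -0.21762843]
```

```bash
python3 -m handwheel '[[1,-0.1,0.15,2.5,0,0,0],[1,0,0,2.5,0,0,0],[1,0,0,2.5,0,0,0],[1,0,0,2.5,0,0,0],[1,0,0,2.5,0,0,0],[1,0,0,2.5,0,0,0],[1,0,0,2.5,0,0,0],[1,0,0,1.5,0,0,0],[1,0,0,1.45,0,0,0],[1,0,0,1,0,0,0],[1,0,0,1,0,0,0],[1,0,0,0,0,0,0]]' 30;  python3 -m handwheel '[[-1,0,0,0,0,0,0],[-1,0,0,0,0,0,0],[-1,0,0,0,0,0,0],[-1,0,0,0,0,0,0],[-1,0,0,0,0,0,0],[-1,0,0,0,0,0,0]]'
```

```text
time: 5.07
tool_pos: [527.4, -341.1, 21.9]
tcp_rot: [-179.9, 0.1, 2.2]
ft_force: [-0.9, -0.1, -0.9]
finger_gap: 85.5
grip_force: 0.0
time: 5.57
tool_pos: [529.4, -342.0, 25.2]
tcp_rot: [179.9, -0.1, 2.2]
ft_force: [-0.2, -0.5, 6.3]
finger_gap: 63.1
grip_force: 33.6
```

```bash
python3 -m handwheel '[[-1,0,0,-1,0,0,0],[-1,0,0,-2,0,0,0],[-1,0,0,-2,0,0,0],[-1,0,0,-2,0,0,0],[-1,0,0,-2,0,0,0],[-1,0,0,-2,0,0,0],[-1,0,0,-2,0,0,0],[-1,0,0,-1,0,0,0],[-1,0,0,0,0,0,0]]' 40; python3 - <<'E'
from h import *
S=[]
for i in range(4):
    p=snapshot('top' if i%2==0 else 'side'); S.append(np.r_[sense()['tool_pos'],sense()['tcp_rot'][2]])
    cv2.imwrite(f'pics/l{i}.png',p['image'][:,:,::-1])
    for d in trace(p,'sheet_center')[:1]: print(d['conf'],d['pixels'].sum(),rect(p,d['pixels'],166))
    print([d['location'] for d in place_of(p,'sheet_center')[:1]])
print(np.mean(S,0))
E
```

```text
time: 6.32
tool_pos: [530.0, -342.4, 167.4]
tcp_rot: [179.8, -0.2, 2.2]
ft_force: [0.4, -0.4, 0.3]
finger_gap: 62.7
grip_force: 44.0
0.78 1038 (array([ 478.2, -343.7]), array([64.5, 56.4]), -87.3)
[[535.0, -336.5, 166.9]]
0.56 457 (array([ 486.5, -334.7]), array([78.3, 65.4]), 3.7)
[[529.9, -343.7, 161.2]]
0.6 1057 (array([ 476.9, -340.6]), array([64.1, 59. ]), -87.3)
[[532.6, -338.8, 159.0]]
0.73 450 (array([ 487.9, -339.8]), array([77.9, 64.7]), 1.6)
[[532.1, -342.0, 163.0]]
[ 528.26852413 -341.11790896  163.04042786    2.19929256]
```

View pics/l0.png

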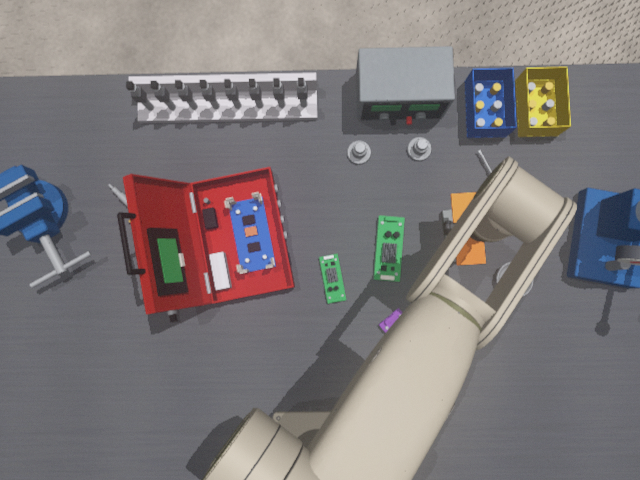

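The sheet is held level by its middle. Its ends show at (465,195) and (470,263) in the top view, and its centre agrees with the TCP. Next I'll carry it over the nest.

```bash
python3 -m handwheel '[[-1,0,0,0,0,0,-0.0672],[-1,0,0,0,0,0,-0.0672],[-1,0.202,-1,0,0,0,0],[-1,0.404,-2,0,0,0,0],[-1,0.505,-2.5,0,0,0,0],[-1,0.505,-2.5,0,0,0,0],[-1,0.505,-2.5,0,0,0,0],[-1,0.505,-2.5,0,0,0,0],[-1,0.505,-2.5,0,0,0,0],[-1,0.505,-2.5,0,0,0,0],[-1,0.505,-2.5,0,0,0,0],[-1,0.505,-2.5,0,0,0,0]]' 40;python3 -m handwheel '[[-1,0.505,-2.5,0,0,0,0],[-1,0.505,-2.5,0,0,0,0],[-1,0.505,-2.5,0,0,0,0],[-1,0.505,-2.5,0,0,0,0],[-1,0.505,-2.5,0,0,0,0],[-1,0.505,-2.5,0,0,0,0],[-1,0.505,-2.5,0,0,0,0],[-1,0.505,-2.5,0,0,0,0],[-1,0.505,-2.5,0,0,0,0],[-1,0.404,-2,0,0,0,0],[-1,0.22,-1.09,0,0,0,0],[-1,0.1,-0.5,0,0,0,0]]';python3 -m handwheel '[[-1,0,0,1,0,0,0],[-1,0,0,2,0,0,0],[-1,0,0,2,0,0,0],[-1,0,0,1.5,0,0,0],[-1,0,0,1.0,0,0,0],[-1,0,0,0,0,0,0]]'; python3 - <<'E'
from h import *
S=[];
for i in range(4):
    n='top' if i%2==0 else 'side'
    p=snapshot(n); S.append(np.r_[sense()['tool_pos'],sense()['tcp_rot']])
    if i<2:
        c=proj(p,[541,158,60])[0].astype(int); u=np.clip(c-[100,75],0,[440,330]); cv2.imwrite(f'pics/n{i}.png',cv2.resize(p['image'][u[1]:u[1]+150,u[0]:u[0]+200],None,fx=2,fy=2,interpolation=cv2.INTER_CUBIC)[:,:,::-1])
    print(n,[d['location'] for d in place_of(p,'sheet_center')[:1]])
    for d in trace(p,'sheet_center')[:1]: print(d['conf'],d['pixels'].sum(),rect(p,d['pixels'],92))
print(np.mean(S,0))
cv2.imwrite('pics/n.png',np.hstack([cv2.imread('pics/n0.png'),cv2.imread('pics/n1.png')]))
E
```

```text
time: 7.92
tool_pos: [534.5, -104.9, 163.9]
tcp_rot: [-180.0, -0.0, 9.8]
ft_force: [0.4, -0.4, -0.4]
finger_gap: 62.6
grip_force: 44.0
time: 8.92
tool_pos: [541.4, 161.2, 163.8]
tcp_rot: [-180.0, -0.0, 9.9]
ft_force: [0.3, -0.2, -0.9]
finger_gap: 62.7
grip_force: 44.0
time: 9.42
tool_pos: [539.7, 157.7, 85.4]
tcp_rot: [180.0, 0.3, 9.8]
ft_force: [-0.5, 0.4, -0.4]
finger_gap: 62.4
grip_force: 44.0
top [[543.5, 162.4, 82.4]]
0.52 229 (array([483.8, 167.4]), array([51.2, 25.6]), 9.4)
side [[546.5, 156.7, 90.1]]
top [[548.7, 162.1, 88.5]]
0.68 267 (array([486.6, 169.6]), array([57.3, 26.7]), 9.3)
side [[543.7, 155.8, 91.6]]
0.94 754 (array([504.6, 150.8]), array([83.3, 67.4]), 9.7)
[ 5.42096308e+02  1.58998202e+02  8.91764107e+01 -3.36203533e-03
 -2.87732442e-02  9.87166464e+00]
```

View pics/n.png

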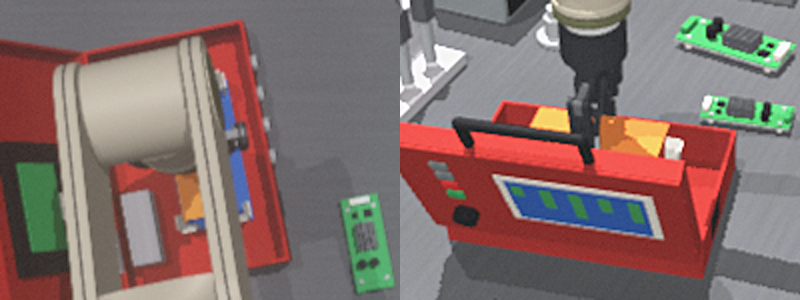

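The left half shows the sheet over the spacers between the guides; the right half shows the sheet level above the box. The estimates agree, so I'll lower it, watching the force.

```bash
python3 -m handwheel '[[-1,0,0,0.7,0,0,0],[-1,0,0,0.7,0,0,0],[-1,0,0,0.7,0,0,0],[-1,0,0,0.7,0,0,0],[-1,0,0,0.5,0,0,0],[-1,0,0,0.5,0,0,0],[-1,0,0,0.5,0,0,0],[-1,0,0,0.5,0,0,0]]'; python3 -m handwheel '[[-1,0,0,0.4,0,0,0],[-1,0,0,0.4,0,0,0],[-1,0,0,0.3,0,0,0],[-1,0,0,0.2,0,0,0],[-1,0,0,0,0,0,0]]';python3 - <<'E'
from h import *
S=[]
for i in range(4):
    n='top' if i%2==0 else 'side'
    p=snapshot(n); s=sense(); S.append(np.r_[s['tool_pos'],s['tcp_rot'],s['ft_force'],s['wrist_torque']])
print(np.mean(S,0).round(2))
E
```

```text
time: 10.68
tool_pos: [541.8, 159.3, 40.3]
tcp_rot: [-180.0, 0.0, 9.9]
ft_force: [0.3, -0.0, -2.1]
finger_gap: 62.6
grip_force: 44.0
time: 11.1
tool_pos: [541.8, 159.3, 27.6]
tcp_rot: [-180.0, 0.0, 9.9]
ft_force: [0.3, 0.5, -0.9]
finger_gap: 62.8
grip_force: 44.0
[ 5.4198e+02  1.5932e+02  2.7970e+01  0.0000e+00 -2.0000e-02  9.9000e+00
  2.0000e-02 -1.3000e-01 -7.0000e-01 -1.0000e-02  2.0000e-02 -1.0000e-02]
```

```bash
for i in 1; do python3 -m handwheel '[[-1,0,0,0.05,0,0,0],[-1,0,0,0.05,0,0,0],[-1,0,0,0,0,0,0]]'; python3 -m handwheel '[[-1,0,0,0.05,0,0,0],[-1,0,0,0,0,0,0]]';python3 -m handwheel '[[-1,0,0,0.05,0,0,0],[-1,0,0,0,0,0,0]]'; done
```

```text
time: 11.55
tool_pos: [542.1, 159.4, 27.3]
tcp_rot: [-180.0, -0.0, 9.9]
ft_force: [-1.8, -0.1, 3.0]
finger_gap: 62.5
grip_force: 44.3
time: 11.72
tool_pos: [542.1, 159.3, 27.2]
tcp_rot: [-180.0, -0.0, 9.9]
ft_force: [-4.4, -1.9, 7.9]
finger_gap: 62.4
grip_force: 44.8
time: 11.88
tool_pos: [542.1, 159.3, 27.2]
tcp_rot: [-180.0, -0.0, 9.9]
ft_force: [-6.4, -1.9, 12.9]
finger_gap: 62.5
grip_force: 45.2
```

```bash
python3 -m handwheel '[[-1,0,0,-0.08,0,0,0],[0.3,0,0,0,0,0,0],[0.6,0,0,0,0,0,0],[1,0,0,0,0,0,0],[1,0,0,0,0,0,0],[1,0,0,0,0,0,0],[1,0,0,0,0,0,0]]'; python3 -m handwheel '[[1,0,0,-1,0,0,0],[1,0,0,-2,0,0,0],[1,0,0,-2.5,0,0,0],[1,0,0,-2.5,0,0,0],[1,0,0,-2.5,0,0,0],[1,0,0,-2.5,0,0,0],[1,0,0,-2,0,0,0],[1,0,0,0,0,0,0]]'
```

```text
time: 12.47
tool_pos: [541.7, 159.3, 26.3]
tcp_rot: [-180.0, 0.0, 9.9]
ft_force: [-0.3, 0.9, 0.4]
finger_gap: 85.6
grip_force: 0.0
time: 13.13
tool_pos: [544.7, 159.9, 183.2]
tcp_rot: [-180.0, -0.5, 9.9]
ft_force: [0.2, 0.6, 1.5]
finger_gap: 85.5
grip_force: 0.0
```

```bash
python3 -m handwheel '[[1,0,0,0,0,0,0.0685],[1,0,0,0,0,0,0.0685],[1,0,0,0,0,0,0.0685],[1,0,0,0,0,0,0.0685],[1,-0.05,2,0,0,0,0],[1,-0.05,3.2,0,0,0,0],[1,-0.05,3.2,0,0,0,0],[1,-0.05,3.2,0,0,0,0],[1,-0.05,3.2,0,0,0,0],[1,-0.05,3.2,0,0,0,0],[1,-0.05,3.2,0,0,0,0],[1,-0.05,3.2,0,0,0,0]]';python3 -m handwheel '[[1,-0.05,3.2,0,0,0,0],[1,-0.05,3.2,0,0,0,0],[1,-0.01,2.5,0,0,0,0],[1,0,1.11,0,0,0,0],[1,0,0,0,0,0,0]]'; python3 - <<'E'
from h import *
S=[]
for i in range(4):
    n='top' if i%2==0 else 'side'
    p=snapshot(n); s=sense(); S.append(np.r_[s['tool_pos'],s['tcp_rot']])
    if i==0:
        cv2.imwrite('pics/s1.png',cv2.resize(p['image'][150:320,120:420],None,fx=2.6,fy=2.6,interpolation=cv2.INTER_CUBIC)[:,:,::-1])
    for d in trace(p,'sheet_center')[:1]: print(n,d['conf'],d['pixels'].sum(),rect(p,d['pixels'],29))
    print([d['location'] for d in place_of(p,'sheet_center')[:1]])
print(np.mean(S,0))
E
```

```text
time: 14.13
tool_pos: [512.6, -84.5, 176.9]
tcp_rot: [180.0, -0.0, -5.8]
ft_force: [0.6, -0.2, 0.7]
finger_gap: 85.8
grip_force: 0.0
time: 14.55
tool_pos: [501.5, -184.7, 176.7]
tcp_rot: [180.0, 0.0, -6.0]
ft_force: [-0.4, 0.4, -0.6]
finger_gap: 85.8
grip_force: 0.0
top 0.63 1693 (array([541.8, 159.6]), array([161.9,  66.2]), 10.3)
[[550.1, 163.5, 26.8]]
[]
top 0.63 1694 (array([540.6, 159.1]), array([161.4,  66.8]), 10.4)
[[548.1, 161.8, 26.0]]
side 0.38 7664 (array([610.1, 200.2]), array([437.1, 194.6]), 10.6)
[]
[ 5.02051109e+02 -1.81932517e+02  1.76590888e+02 -1.79982843e+02
  5.60889732e-03 -5.77805089e+00]
```

View pics/s1.png

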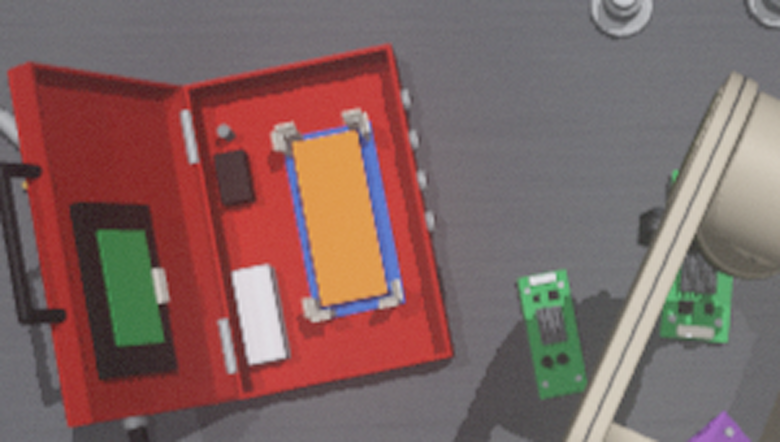

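The sheet lies flat between the four guides (crop 340,218), and its measured centre and yaw match the nest. The board is next.

```bash
python3 -m handwheel '[[1,0,0,2.5,0,0,0],[1,0,0,2.5,0,0,0],[1,0,0,2.5,0,0,0],[1,0,0,2.5,0,0,0],[1,0,0,2.5,0,0,0],[1,0,0,1.5,0,0,0],[1,0,0,1,0,0,0],[1,0,0,0.7,0,0,0],[1,0,0,0.46,0,0,0],[1,0,0,0,0,0,0]]';  python3 -m handwheel '[[-1,0,0,0,0,0,0],[-1,0,0,0,0,0,0],[-1,0,0,0,0,0,0],[-1,0,0,0,0,0,0],[-1,0,0,0,0,0,0],[-1,0,0,0,0,0,0]]' 45
```

```text
time: 15.98
tool_pos: [502.0, -182.5, 14.7]
tcp_rot: [-180.0, 0.0, -5.8]
ft_force: [0.3, 0.2, 0.8]
finger_gap: 85.6
grip_force: 0.0
time: 16.48
tool_pos: [503.1, -183.0, 16.6]
tcp_rot: [180.0, -0.1, -5.8]
ft_force: [-1.6, 0.6, 6.6]
finger_gap: 62.7
grip_force: 49.7
```

```bash
python3 -m handwheel '[[-1,0,0,-1,0,0,0],[-1,0,0,-2,0,0,0],[-1,0,0,-2,0,0,0],[-1,0,0,-2,0,0,0],[-1,0,0,-2,0,0,0],[-1,0,0,-2,0,0,0],[-1,0,0,-2,0,0,0],[-1,0,0,-1.5,0,0,0],[-1,0,0,-0.5,0,0,0],[-1,0,0,0,0,0,0]]'; python3 - <<'E'
from h import *
S=[]
for i in range(4):
    p=snapshot('top' if i%2==0 else 'side'); S.append(np.r_[sense()['tool_pos'],sense()['tcp_rot'],sense()['ft_force']])
    if i<2: cv2.imwrite(f'pics/b{i}.png',cv2.resize(p['image'][150:330,300:500],None,fx=2,fy=2,interpolation=cv2.INTER_CUBIC)[:,:,::-1])
    for d in trace(p,'board_center'):
        if d['pixels'].sum()<3000: 
            v,u=np.nonzero(d['pixels']);print(i,d['conf'],u.mean(),v.mean(),rect(p,d['pixels'],167))
    print([d['location'] for d in place_of(p,'board_center')])
print(np.mean(S,0))
cv2.imwrite('pics/b.png',np.hstack([cv2.imread('pics/b0.png'),cv2.imread('pics/b1.png')]))
E
```

```text
time: 17.32
tool_pos: [503.1, -183.0, 167.3]
tcp_rot: [179.9, -0.2, -5.8]
ft_force: [-0.2, -1.8, -1.1]
finger_gap: 62.6
grip_force: 50.2
0 0.81 393.2523616734143 265.6059379217274 (array([ 454.3, -176.9]), array([66.2, 64.2]), -6.2)
0 0.74 413.4675480769231 342.46153846153845 (array([ 247.6, -235. ]), array([57.2, 48.8]), -51.4)
0 0.56 332.2128146453089 278.2356979405034 (array([423.9, -39.5]), array([103.5,  42. ]), 10.3)
[[278.1, -229.5, 14.1], [430.0, -40.5, 6.1], [509.6, -181.2, 164.2]]
1 0.96 433.0 236.50103734439833 (array([232.1, -12.8]), array([143. ,  72.1]), 39.4)
1 0.95 354.7253886010363 262.72884283246975 (array([361.9, 150.5]), array([99.2, 50. ]), 9.3)
1 0.74 351.27086614173226 182.14645669291338 (array([ 465.9, -178.4]), array([96.9, 77.8]), -7.2)
[[427.1, -41.1, 9.0], [500.4, -181.5, 155.2], [274.9, -226.7, 12.3], [502.8, 383.2, 265.0]]
2 0.9 393.37931034482756 266.3869731800766 (array([ 452.3, -176.6]), array([66.2, 66.2]), -5.5)
2 0.66 413.38759689922483 342.5607235142119 (array([ 246.4, -235.4]), array([57.9, 43.6]), -46.7)
[[506.0, -180.5, 161.3], [276.0, -230.6, 15.4], [430.8, -45.6, 8.7]]
3 0.82 432.9140546006067 236.87259858442872 (array([229.7, -10.3]), array([143.5,  70.9]), 39.4)
3 0.81 355.1050847457627 262.7338983050847 (array([361.6, 150.3]), array([98.5, 50.4]), 8.5)
3 0.79 351.2074175824176 182.70054945054946 (array([ 467.2, -175.8]), array([110.2,  81.2]), -17.0)
[[276.2, -226.1, 7.7], [500.7, -180.8, 154.4], [429.4, -40.7, 8.4], [756.7, -269.3, -2.3], [422.7, 367.8, -3.6]]
[ 5.01609590e+02 -1.82365211e+02  1.64331797e+02 -8.99795283e+01
  5.35864365e-02 -5.80088544e+00 -4.26770590e-02 -3.48231309e-01
 -2.02801665e+00]
```

View pics/b.png

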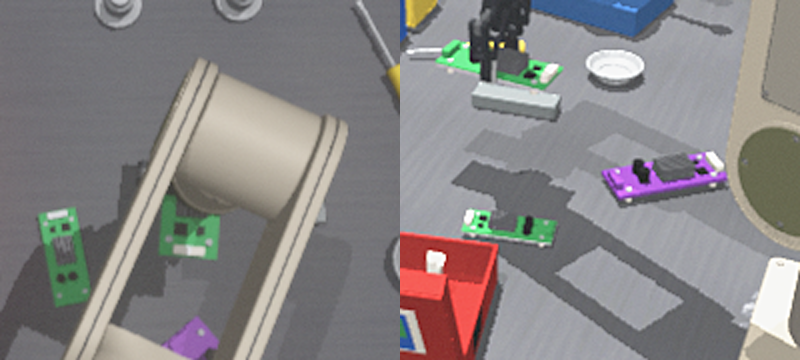

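The board is held level, components up. Its near end shows at (190,240) in the crop, so its centre is about 1.5 mm short of the TCP. Now I'll carry it over the nest.

```bash
python3 -m handwheel '[[-1,0,0,0,0,0,-0.0694],[-1,0,0,0,0,0,-0.0694],[-1,0,0,0,0,0,-0.0694],[-1,0,0,0,0,0,-0.0693],[-1,0.305,-1,0,0,0,0],[-1,0.61,-2,0,0,0,0],[-1,0.76,-2.5,0,0,0,0],[-1,0.76,-2.5,0,0,0,0],[-1,0.76,-2.5,0,0,0,0],[-1,0.76,-2.5,0,0,0,0],[-1,0.76,-2.5,0,0,0,0],[-1,0.76,-2.5,0,0,0,0]]';python3 -m handwheel '[[-1,0.76,-2.5,0,0,0,0],[-1,0.76,-2.5,0,0,0,0],[-1,0.76,-2.5,0,0,0,0],[-1,0.76,-2.5,0,0,0,0],[-1,0.76,-2.5,0,0,0,0],[-1,0.457,-1.5,0,0,0,0],[-1,0.29,-0.93,0,0,0,0],[-1,0,0,1.5,0,0,0],[-1,0,0,2.5,0,0,0],[-1,0,0,2,0,0,0],[-1,0,0,1.5,0,0,0]]';python3 -m handwheel '[[-1,0,0,0.5,0,0,0],[-1,0,0,0.5,0,0,0],[-1,0,0,0.5,0,0,0],[-1,0,0,0.5,0,0,0],[-1,0,0,0.4,0,0,0],[-1,0,0,0.4,0,0,0],[-1,0,0,0.4,0,0,0],[-1,0,0,0.4,0,0,0],[-1,0,0,0.3,0,0,0],[-1,0,0,0,0,0,0]]'
```

```text
time: 18.92
tool_pos: [524.2, 6.3, 165.1]
tcp_rot: [-180.0, -0.0, 10.0]
ft_force: [1.0, -0.1, -0.4]
finger_gap: 62.9
grip_force: 50.2
time: 19.83
tool_pos: [541.7, 159.2, 88.0]
tcp_rot: [180.0, 0.1, 10.0]
ft_force: [-0.6, -0.5, -1.8]
finger_gap: 62.7
grip_force: 50.1
time: 20.67
tool_pos: [542.4, 159.1, 50.1]
tcp_rot: [180.0, 0.1, 10.1]
ft_force: [-0.3, -0.1, -2.1]
finger_gap: 62.6
grip_force: 50.1
```

```bash
python3 -m handwheel '[[-1,0,0,0.2,0,0,0],[-1,0,0,0.1,0,0,0],[-1,0,0,0.1,0,0,0],[-1,0,0,0,0,0,0],[-1,0,0,0,0,0,0]]'; python3 -m handwheel '[[-1,0,0,0.05,0,0,0],[-1,0,0,0.05,0,0,0],[-1,0,0,0,0,0,0]]';python3 -m handwheel '[[-1,0,0,0.05,0,0,0],[-1,0,0,0,0,0,0]]'
```

```text
time: 21.08
tool_pos: [542.9, 159.2, 47.1]
tcp_rot: [-180.0, -0.0, 10.1]
ft_force: [-0.0, -0.9, -0.5]
finger_gap: 62.7
grip_force: 50.1
time: 21.33
tool_pos: [542.9, 159.2, 46.0]
tcp_rot: [-180.0, 0.0, 10.1]
ft_force: [-0.1, -1.0, -1.5]
finger_gap: 63.0
grip_force: 50.1
time: 21.5
tool_pos: [543.0, 159.3, 45.7]
tcp_rot: [-180.0, -0.0, 10.1]
ft_force: [-0.5, -0.4, 0.8]
finger_gap: 62.5
grip_force: 50.3
```

```bash
python3 -m handwheel '[[-1,0,0,0.05,0,0,0],[-1,0,0,0,0,0,0]]';python3 -m handwheel '[[-1,0,0,0.05,0,0,0],[-1,0,0,0,0,0,0]]'; python3 -m handwheel '[[-1,0,0,-0.05,0,0,0],[0.3,0,0,0,0,0,0],[0.6,0,0,0,0,0,0],[1,0,0,0,0,0,0],[1,0,0,0,0,0,0],[1,0,0,0,0,0,0],[1,0,0,0,0,0,0]]'
```

```text
time: 21.67
tool_pos: [543.0, 159.2, 45.7]
tcp_rot: [180.0, -0.0, 10.1]
ft_force: [-2.7, -0.5, 6.3]
finger_gap: 62.8
grip_force: 50.8
time: 21.83
tool_pos: [543.0, 159.3, 45.6]
tcp_rot: [180.0, -0.0, 10.1]
ft_force: [-6.5, -1.4, 10.5]
finger_gap: 62.6
grip_force: 51.2
time: 22.42
tool_pos: [542.9, 159.2, 44.9]
tcp_rot: [180.0, 0.0, 10.1]
ft_force: [-0.5, -0.7, 0.1]
finger_gap: 85.8
grip_force: 0.0
```

```bash
python3 -m handwheel '[[1,0,0,-1,0,0,0],[1,0,0,-2.75,0,0,0],[1,0,0,-2.75,0,0,0],[1,0,0,-2.75,0,0,0],[1,0,0,-2.75,0,0,0],[1,0,0,-2.75,0,0,0],[1,0,0,-2.75,0,0,0],[1,0,0,-2.75,0,0,0],[1,0,0,-2.75,0,0,0],[1,0,0,-2.75,0,0,0],[1,0,0,-2.75,0,0,0],[1,0,0,-2,0,0,0]]'; python3 -m handwheel '[[1,0,0,0,-0.0958,0,0],[1,0,0,0,-0.0958,0,0],[1,0,0,0,-0.0958,0,0],[1,0,0,0,-0.0958,0,0],[1,0,0,0,-0.0958,0,0],[1,0,0,0,0,0,0]]'; python3 - <<'E'
from h import *
p=snapshot('top'); cv2.imwrite('pics/c.png',p['image'][:,:,::-1])
for i in range(2):
    p=snapshot('top')
    for d in trace(p,'board_center'):
        c=rect(p,d['pixels'],51)
        if c[0][1]>50: print(d['conf'],d['pixels'].sum(),c)
    print([d['location'] for d in place_of(p,'board_center')],[d['location'] for d in place_of(p,'lid_handle')[:1]])
s=sense(); print(s['tool_pos'],s['tcp_rot'],np.round(s['joint_pos'],1))
E
```

```text
time: 23.42
tool_pos: [543.1, 159.3, 354.0]
tcp_rot: [-180.0, -0.2, 10.1]
ft_force: [0.4, -0.0, -0.7]
finger_gap: 85.2
grip_force: 0.0
time: 23.92
tool_pos: [541.7, 161.1, 348.7]
tcp_rot: [152.3, 0.2, 10.3]
ft_force: [0.6, -0.5, -1.4]
finger_gap: 85.5
grip_force: 0.0
0.62 1517 (array([540.3, 158.8]), array([160.3,  65.7]), 9.1)
0.51 10861 (array([548.4, 257.3]), array([368.6, 354.7]), -79.6)
[[546.9, 161.7, 42.4], [278.2, -231.0, 13.6], [429.4, -42.0, 4.9]] []
0.79 1405 (array([540.5, 159.5]), array([157.3,  64.6]), 9.8)
[[280.0, -232.1, 14.4], [550.9, 163.0, 41.6], [430.1, -40.2, 8.5], [521.9, 276.5, 50.9]] [[522.7, 274.7, 51.8]]
[543.15891772 158.4610204  350.6360005 ] [ 1.52611176e+02 -5.94451969e-02  1.00147187e+01] [ 26.7   7.1  79.1 -26.7 100.9 103.2]
```

The board measures centred in the nest, with the right yaw and height. Next is the pre-grasp above the lid handle.

```bash
python3 -m handwheel '[[1,-0.01,-1.2,-0.616,0,0,0],[1,-0.01,-2.415,-1.232,0,0,0],[1,-0.01,-2.415,-1.232,0,0,0],[1,-0.01,-2.415,-1.232,0,0,0],[1,-0.01,-2.415,-1.232,0,0,0],[1,-0.01,-2.415,-1.232,0,0,0],[1,-0.01,-2.415,-1.232,0,0,0],[1,-0.01,-2.415,-1.232,0,0,0],[1,-0.01,-2.415,-1.232,0,0,0],[1,-0.01,-2.415,-1.232,0,0,0],[1,-0.01,-1.2,-0.616,0,0,0],[1,0,0,0,0,0,0]]'; python3 - <<'E'
from h import *
p=snapshot('side'); cv2.imwrite('pics/d.png',cv2.resize(p['image'][150:350,120:400],None,fx=2.6,fy=2.6,interpolation=cv2.INTER_CUBIC)[:,:,::-1])
print(proj(p,[[501.5,385.3,268.2]]))
for n in('side','side'):
    p=snapshot(n); print(n,[d['location'] for d in place_of(p,'lid_handle')[:2]])
s=sense(); print(s['tool_pos'],s['tcp_rot'],np.round(s['joint_pos'],1))
E
```

```text
time: 25.37
tool_pos: [492.7, 429.1, 346.8]
tcp_rot: [152.6, 0.1, 10.3]
ft_force: [-0.0, -1.0, -0.6]
finger_gap: 85.2
grip_force: 0.0
[[239.84585059 272.65263847]]
side [[500.5, 381.0, 265.5]]
side [[504.5, 384.2, 263.4], [543.6, 158.3, 33.8]]
[494.59663605 425.03282596 348.40337363] [ 1.52557820e+02 -1.75575855e-02  1.00412905e+01] [ 47.4  30.7  50.7 -23.7 114.1 120.5]
```

View pics/d.png

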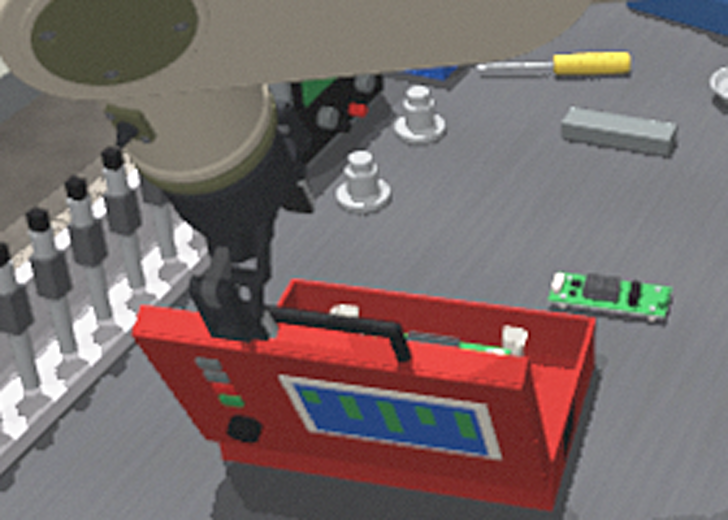

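The bar is seen at about (321,322) in the crop, where predicted, and the open fingers are above it. I'll go in along the fingers and close.

```bash
python3 -m handwheel '[[1,0,0,1.5,0,0,0],[1,0,0,1.5,0,0,0],[1,0,0,1.5,0,0,0],[1,0,0,1.5,0,0,0],[1,0,0,1.2,0,0,0],[1,0,0,1,0,0,0],[1,0,0,0.6,0,0,0],[1,0,0,0.4,0,0,0],[1,0,0,0,0,0,0]]'; python3 -m handwheel '[[-1,0,0,0,0,0,0],[-1,0,0,0,0,0,0],[-1,0,0,0,0,0,0],[-1,0,0,0,0,0,0],[-1,0,0,0,0,0,0],[-1,0,0,0,0,0,0],[-1,0,0,0,0,0,0],[-1,0,0,0,0,0,0],[-1,0,0,0,0,0,0],[-1,0,0,0,0,0,0]]' 40
```

```text
time: 26.37
tool_pos: [501.8, 383.4, 266.1]
tcp_rot: [152.5, 0.0, 10.1]
ft_force: [0.8, 1.2, 0.2]
finger_gap: 85.4
grip_force: 0.0
time: 27.2
tool_pos: [501.7, 384.4, 266.6]
tcp_rot: [152.6, -0.0, 10.1]
ft_force: [-0.5, 3.2, 1.2]
finger_gap: 10.7
grip_force: 39.1
```

```bash
python3 -m handwheel '[[-1,0,0.476,0.005,0.02,0,0],[-1,0,0.946,0.019,0.0397,0,0],[-1,0,0.946,0.019,0.0397,0,0],[-1,0,0.946,0.019,0.0397,0,0],[-1,0,0.946,0.019,0.0397,0,0],[-1,0,0,0,0,0,0]]'; python3 -c "
from bench import *
s=sense();print(s['wrist_torque'],s['joint_pos'])"
```

```text
time: 27.7
tool_pos: [509.5, 343.1, 283.6]
tcp_rot: [162.9, -0.1, 9.9]
ft_force: [0.9, 1.2, -0.6]
finger_gap: 10.5
grip_force: 42.5
[ 0.39497242 -0.02782767  0.20472048] [ 37.6382655   16.71040368  72.6672664  -15.27475902  98.40408488
 116.4851764 ]
```

```bash
python3 -m handwheel '[[-1,0,0.946,0.019,0.0397,0,0],[-1,0,0.946,0.019,0.0397,0,0],[-1,0,0.946,0.019,0.0397,0,0],[-1,0,0.946,0.019,0.0397,0,0],[-1,0,0.946,0.019,0.0397,0,0],[-1,0,0.946,0.019,0.0397,0,0],[-1,0,0.946,0.019,0.0397,0,0],[-1,0,0.946,0.019,0.0397,0,0]]';python3 -m handwheel '[[-1,0,0.946,0.019,0.0397,0,0],[-1,0,0.946,0.019,0.0397,0,0],[-1,0,0.946,0.019,0.0397,0,0],[-1,0,0.946,0.019,0.0397,0,0],[-1,0,0.946,0.019,0.0397,0,0],[-1,0,0.946,0.019,0.0397,0,0],[-1,0,0.946,0.019,0.0397,0,0],[-1,0,0,0,0,0,0]]'
```

```text
time: 28.37
tool_pos: [522.8, 271.6, 293.4]
tcp_rot: [-178.9, -0.2, 10.1]
ft_force: [7.5, 2.4, -3.7]
finger_gap: 10.5
grip_force: 41.9
time: 29.03
tool_pos: [535.3, 205.3, 282.2]
tcp_rot: [-163.1, -0.1, 9.9]
ft_force: [11.8, 2.7, -3.9]
finger_gap: 10.5
grip_force: 42.0
```

```bash
python3 -m handwheel '[[-1,0.02,0.946,0.019,0.0397,0,0],[-1,0.02,0.946,0.019,0.0397,0,0],[-1,0.02,0.946,0.019,0.0397,0,0],[-1,0.02,0.946,0.019,0.0397,0,0],[-1,0,0.47,0.005,0.0197,0,0],[-1,0,0,0,0,0,0],[-1,0,0,0,0,0,0],[-1,0,0,0,0,0,0]]'; python3 - <<'E'
from h import *
p=snapshot('side'); cv2.imwrite('pics/e.png',cv2.resize(p['image'][150:350,120:400],None,fx=2.6,fy=2.6,interpolation=cv2.INTER_CUBIC)[:,:,::-1])
S=[]
for i in range(6):
    p=snapshot('top' if i%2 else 'side'); s=sense(); S.append(np.r_[s['tool_pos'],s['tcp_rot'],s['ft_force']])
    print([d['location'] for d in place_of(p,'lid_handle')[:1]])
S=np.mean(S,0); print(S.round(2))
yaw=np.radians(10.1); xt=np.array([-np.sin(yaw),np.cos(yaw)]); H=np.array([520.5,277.4])
t=np.radians(S[3]%360-180); R=cv2.Rodrigues
zt=np.r_[-np.sin(t)*-1*xt,0]  # unused sign check below
from scipy.spatial.transform import Rotation as Ro
z=Ro.from_euler('xyz',S[3:6],degrees=True).as_matrix()[:,2]; bar=S[:3]-2*z
lv=-(bar[:2]-H)@xt; up=bar[2]-55; print(bar,lv,up,np.hypot(lv,up),np.degrees(np.arctan2(up,lv)-np.arctan2(12,240)))
E
```

```text
time: 29.7
tool_pos: [542.2, 168.5, 266.6]
tcp_rot: [-152.9, -0.1, 10.0]
ft_force: [9.6, 2.3, -3.2]
finger_gap: 10.6
grip_force: 42.1
[]
[[544.4, 165.9, 269.0]]
[[543.5, 164.3, 265.8]]
[[544.5, 165.3, 271.2]]
[[540.4, 166.2, 267.0]]
[[545.9, 165.0, 270.6]]
[ 5.4215e+02  1.6887e+02  2.6680e+02 -1.5293e+02 -1.1000e-01  1.0030e+01
  9.3300e+00  1.9500e+00 -2.6600e+00]
[542.30475228 167.97196724 268.58090743] 111.55607425012919 213.58090743016464 240.9596682451088 59.55894644701331
```

View pics/e.png

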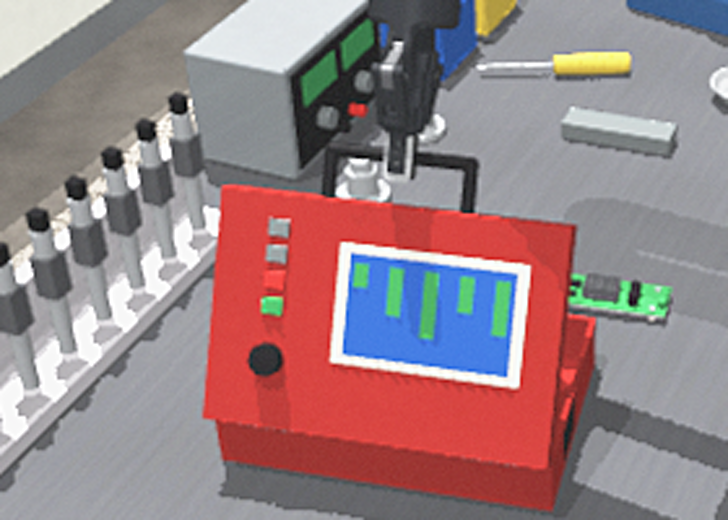

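The lid is held by its handle in the gripper (bar at crop 400,160), at about 59.6 degrees and still. I'm handing it in.

```bash
python3 -c "
from bench import *
print(hand_in())"
```

```text
the job is handed in; nothing more can be done
None
```

The job is handed in at about 30 s: sheet and board were lowered into the nest and measured centred before the lid moved (not seen again under it), and the gripper holds the lid still at about 59.6° (measured from the arm's pose); no verdict came back.

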